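# Take the parking tag off its key hook

## Robot

A 6-joint arm with a two-finger parallel gripper is mounted at the origin on the work surface. World frame = base frame: x ahead of the robot, y to its left, z up, the work surface at z = 0. Lengths are in mm, angles in rad, forces in N, time in s.
With the tool pointing down it reaches from about 350 to 850 mm from the base axis. Payload 8.1 kg.
Tool frame: the origin (TCP) lies midway between the tips of the shut fingers; the grasp point (between the pads) lies 19 mm behind it; z points along the fingers, y is the direction in which the jaws open and shut (so a half turn about z gives the same grasp; the last joint's range is limited). The gripper opens to 85 mm and grips with 20 to 120 N. Pads are 22 mm wide; open, the fingers measure 114 mm over their backs; the gripper's body (76 mm by 85 mm) begins 54 mm behind the grasp point. The pads swing forward as they close: fully open they stand 13 mm farther back than shut.
Start: joints at [-1.429, 0.13, 1.488, -0, 1.523, -0.085], TCP at [134.937, -584.634, 231.292] pointing down, gripper open.
Joint ranges: [-2.96, 2.96], [-0.89, 2.26], [0.02, 2.5], [-1.34, 4.48], [0, 2.73], [-2.66, 2.66]. Speed limits (rad/s): [2.39, 2.39, 2.79, 3.14, 3.14, 3.14].

## Interface

Orientations are given as a 3x3 rotation matrix whose columns are the frame's x, y, z axes.
In Python, from plant import status, cams, r gives the robot as it stands.
- The arm moves only by the tool servo_tool, never from a script. Its argument "commands" is a list that holds one entry, the list of rows, each a list of 7 numbers: the gripper command: -1 is fully open, 1 is shut, values between are in proportion, then the shift along the tool's x, y, z in mm, then the turn, a rotation vector about the tool's x, y, z in degrees. In form: [[[fingers, x, y, z, ax, ay, az], ...]]. A call has 1 to 5 rows; each row is the pose to reach, as a shift and turn from the pose measured when the call began, along the tool's axes at that moment; what a row does not reach only later rows make up. A row lasts 1/12 s, in which the tool goes at most 41.7 mm and 7.16 degrees, less where a joint would pass 70% of its speed; a pose out of reach is approached as far as the arm can. A call with a gripper value outside its range is refused whole. The fingers move at their own pace and stop on an object; "newtons" is the grip in N (left out, the last holds). Time passes only in rows, so rows that repeat a pose let the fingers close. It gives the time, the measured TCP pose, the force and the opening at its end, in the units of the state.
- status.get_state(): the state, without advancing time (a new reading comes with each control period).
- cams.snapshot(name): name is "side" or "top"; returns (picture, depth): 384x512x3 uint8, red, green, blue; 384x512 float32, mm along the optical axis (not along the pixel's ray), 0 where there is no reading.
- cams.camera_params(name): a dict with "fovy" (degrees; the focal length in pixels is half the picture's height over the tangent of half this angle, whatever the lens; pixels are square), "cx", "cy" (the principal point, pixels), "R" (3x3) and "t" (3): a world point X has camera coordinates R X + t. Camera axes: x right, y down, z forward; pixel columns grow to the right and rows downward; lengths in mm; the calibration is good to about 2 mm. A picture is of the moment at which its call begins. camera_params takes no time and is no camera call.
- r.job_done(): hands the job in, once; it reports no verdict.
The state is a dict: "t": time; "joints": joint angles; "dq": joint speeds; "tau": joint torques, N m; "eef_pos": TCP position; "tcp_rot": TCP orientation; "ft_force": force on the tool from outside, world axes, zero at the start; "wrist_torque": the same for the moment, N m; "gripper_width": opening from 0.0 (shut) to 1.0 (fully open).
Only numpy, scipy, OpenCV 4.12 (cv2) and the standard library are available. Lean on these libraries where they do the work, as an engineer would, in place of code of your own. Each camera call takes 0.05 s, during which the arm holds its last target.

## Task

Take the blue parking tag off its hook on the key stand: lift it just enough for its slot to clear the upturned tip and slide it off, with only a light touch on the wire, because the hook must not be forced and the stand must stay where it is. Then put the tag in the yellow crate, lowering it until it rests on the crate's bottom before you let go. Leave the green tag hanging and the toys, the cup and the crate where they are.

Things in the scene. Friction and masses are not known exactly. Their poses are not given: they have to be found in the camera images.
- blue_tag_mid (a point): Centre (half-way up) of the blue parking tag: rigid plastic plate 50 mm wide (own y), 95 mm high (own z), 5 mm thick (own x), 35 to 60 g, white car picture. It hangs upright on one of the two hooks, face towards the hook's tip, and can be gripped over its two side edges (50 mm).
- blue_tag_slot (a point): Centre of the blue tag's hang slot, 26.75 mm above the tag's centre: a through slot 14 mm wide and 17.5 mm high, 12 mm of plate above it. At the start its upper edge rests on the top of the hook's wire.
- green_tag_mid (a point): Centre of the green tag, the same plate in green with a white box picture, hanging on the other hook. It stays there.
- key_stand: Loose steel key stand, 1.8 kg; about 7 N at hook height drags or tips it. Origin on the cabinet top under the 16 mm post; z up. Base plate 150 x 220 x 12 mm (x -95 to +55 mm, y +-110 mm). Cross bar 12 mm thick, 182 mm long, along its y at z = 180 mm. Two hooks of 5 mm wire at y = +-60 mm run from the bar along its own -x, wire axis at z = 180 mm; tags hang at x = -35 mm.
- hook_left_bend (a point): On the wire axis of the hook at the stand's y = +60 mm, x = -48 mm. Up to here the wire is level. The outer part, 45 mm long, then an upturned tip 10 mm high (steep, 2 mm farther out, round end), has been bent here by use, by an unreported amount: 11 degrees down (tip 10 mm low) to 11 degrees up (tip 10 mm high).
- hook_right_bend (a point): The same point of the hook at y = -60 mm, bent by its own amount. The wire does not give; more than 12 N of tag on stand is forcing it. Wire and tip take 15 to 16.5 mm of height, so the slot passes with 1 to 2 mm to spare: find it by feel, e.g. slide with the slot's lower edge bearing up lightly (1 to 3 N) on the wire's underside all the way.
- crate: Loose yellow stackable plastic crate, 350 g, open on top: 220 mm (own x) by 160 mm (own y) by 75 mm high, walls and floor 4 to 5 mm thick, rim 3 mm wider. Origin at the centre of its underside.
- hatchback: Silver die-cast toy hatchback, 78 x 32 x 29 mm, origin under its centre. Leave it alone.
- fire_engine: Red plastic toy fire engine, 115 x 48 x 55 mm, origin under its centre. Leave it alone.
- cup: White ceramic cup, empty, 80 mm across, 85 mm high, origin under its centre. Leave it alone.
- car_wash_front (a point): Middle of the front edge of the toy turntable car wash, on the cabinet top. The car wash is fixed, 200 mm deep (from here along its own +x), 250 mm wide (own y), 200 mm high, with a 50 mm ramp out along its own -x.

How it is judged (in metres and radians):
On the way, in this order (a step that is already met when the one before it is completed fails the run):
1. the blue tag has been slid off over the tip of its hook, held in the gripper (x of blue_tag_mid in the frame of key_stand below -0.108 m and contact force between the fingers and blue_tag above 0.5 N and contact force between blue_tag and key_stand below 0.05 N), for 0.1 s.
2. the blue tag rests on the bottom of the crate while still held (x of blue_tag_mid in the frame of crate between -0.108 and 0.108 m and y of blue_tag_mid in the frame of crate between -0.078 and 0.078 m and z of blue_tag_mid in the frame of crate below 0.06 m and contact force between blue_tag and crate above 0.1 N and contact force between the fingers and blue_tag above 0.5 N), for 0.1 s.
At the end, for the whole second after the job is handed in: Blue tag at rest and released in the crate (centre inside the walls, under 60 mm up). Crate level, within 30 mm of its start; stand upright within 6 mm; green tag hanging within 20 mm; hatchback, fire engine and cup within 20 mm (x of blue_tag_mid in the frame of crate between -0.108 and 0.108 m and y of blue_tag_mid in the frame of crate between -0.078 and 0.078 m and z of blue_tag_mid in the frame of crate below 0.06 m and linear speed of blue_tag below 0.02 m/s and angle between each of crate, key_stand's own z axis and vertical below 0.05 rad and distance of crate from where it was at the start of the episode below 0.03 m and distance of each of green_tag_mid, hatchback, fire_engine, cup from where it was at the start of the episode below 0.02 m and distance of key_stand from where it was at the start of the episode below 0.006 m); the robot touches nothing.
It fails at once if the hook is forced: more than 12 N between the blue tag and the key stand (contact force between blue_tag and key_stand above 12 N).
It fails at once if the key stand is dragged more than 6 mm or tipped (distance of key_stand from where it was at the start of the episode above 0.006 m or angle between key_stand's own z axis and vertical above 0.08 rad).
It fails at once if the green tag is knocked off or displaced (distance of green_tag_mid from where it was at the start of the episode above 0.03 m).
It fails at once if a toy or the cup is pushed about (distance of any of hatchback, fire_engine, cup from where it was at the start of the episode above 0.02 m).
It fails at once if the crate is pushed more than 30 mm (distance of crate from where it was at the start of the episode above 0.03 m).
It also fails if it takes over 72 s, if anything falls off the work surface, if the arm or the gripper's body presses on something with over 40 N, if the wrist force passes 120 N, or if a joint passes its speed limit or range.

## Working session

There is one attempt and no reset: what is moved stays moved. The work goes in short steps, Python scripts to look and compute and a tool call to move; the robot and the scene stay as the last step left them, time stands still between calls to the robot, and variables do not carry over. Pictures are saved under pics/ and viewed, and the job is handed in when it is done.

Besides the shell and the picture viewer there is one more tool, called in YAML: its name, and indented under it one key for each argument. servo_tool: Moves the arm, as the interface text tells. Its arguments: {"type":"object","properties":{"commands":{"type":"array"},"newtons":{"type":"number"}},"required":["commands"]}

```bash
ls; mkdir -p pics; cat > h.py <<'E'
import numpy as np, cv2
from plant import status, cams, r
def snap(n,tag):
    p,d=cams.snapshot(n); cv2.imwrite(f'pics/{tag}.png',p[:,:,::-1]); np.savez(f'pics/{tag}.npz',p=p,d=d); return p,d
def K(n):
    c=cams.camera_params(n); f=192/np.tan(np.radians(c['fovy'])/2); return f,c['cx'],c['cy'],np.array(c['R']),np.array(c['t'])
def px2w(n,u,v,z):
    f,cx,cy,R,t=K(n); return R.T@(np.array([(u-cx)/f*z,(v-cy)/f*z,z])-t)
def ray(n,u,v):
    f,cx,cy,R,t=K(n); return -R.T@t, R.T@np.array([(u-cx)/f,(v-cy)/f,1])
def onplane(n,u,v,h):
    o,d=ray(n,u,v); return o+d*(h-o[2])/d[2]
def proj(n,X):
    f,cx,cy,R,t=K(n); c=R@np.array(X)+t; return f*c[0]/c[2]+cx,f*c[1]/c[2]+cy
def cloud(n,d):
    f,cx,cy,R,t=K(n); v,u=np.mgrid[:384,:512]; P=np.stack([(u-cx)/f*d,(v-cy)/f*d,d],-1)-t; return P@R
E
python3 - <<'E'
from h import *
print(status.get_state())
for n in('side','top'):
    snap(n,n+'0'); c=cams.camera_params(n); print(n,c)
E
```

```text
pics
{'t': 0.0, 'joints': array([-1.42941355e+00,  1.31116454e-01,  1.48928500e+00,  4.35441179e-05,
        1.52300347e+00, -8.53905785e-02]), 'dq': array([ 2.29117543e-05,  4.10288240e-04,  1.17904860e-03, -1.43783862e-03,
        1.24382216e-03, -1.09015262e-03]), 'tau': array([ 8.20535824e-04, -5.69390631e+01, -5.00555491e+01, -7.38470499e-05,
        1.48700445e-02,  9.73774448e-07]), 'eef_pos': array([ 134.86611507, -584.08392218,  230.2679973 ]), 'tcp_rot': array([[ 9.74397425e-01,  2.24832409e-01, -2.12310522e-04],
       [ 2.24832422e-01, -9.74395782e-01,  1.80031576e-03],
       [ 1.97894852e-04, -1.80195733e-03, -9.99998357e-01]]), 'ft_force': array([ 0.51623976, -0.10932814,  0.63745019]), 'wrist_torque': array([ 0.00083615, -0.02493913,  0.00375981]), 'gripper_width': 1.0037849127158363}
side {'fovy': 46.49553256843623, 'cx': 256.839238667235, 'cy': 196.32127735191068, 'R': array([[-0.87161944, -0.48968833,  0.02202025],
       [-0.27354475,  0.44863553, -0.8508228 ],
       [ 0.40675893, -0.74761721, -0.52499112]]), 't': array([ 484.70218037,  281.15909609, 1179.87589207])}
top {'fovy': 56.04574065258689, 'cx': 253.07648672861663, 'cy': 188.07998259184086, 'R': array([[-0.02697394, -0.99959244,  0.00934645],
       [-0.98862558,  0.02529177, -0.14825584],
       [ 0.14795902, -0.01323919, -0.98890487]]), 't': array([ 16.69187771, 561.34528416, 877.4002649 ])}
```

View pics/side0.png

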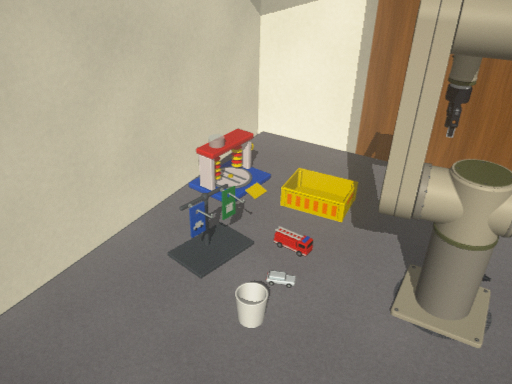

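View pics/top0.png

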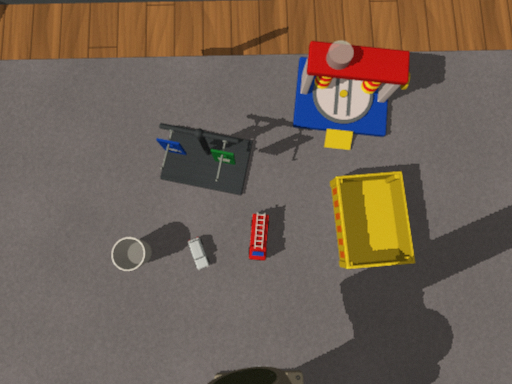

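Side: blue tag at about (198,222), green at (229,205), crate at (320,193). Top: blue tag (172,146), green (223,156), crate (372,220), cup (130,253), hatchback (199,253), fire engine (259,236).

```bash
python3 - <<'E'
from h import *
for n in('side','top'):
    D=np.load(f'pics/{n}0.npz'); p=D['p'];C=cloud(n,D['d']); hsv=cv2.cvtColor(p,cv2.COLOR_RGB2HSV)
    f,cx,cy,R,t=K(n); print(n,'cam',np.round(-R.T@t), 'f',f)
    for nm,lo,hi,box in [('blue',(105,120,60),(125,255,255),None),('green',(45,100,40),(80,255,255),None),('yellow',(24,150,80),(34,255,255),None),('red',(172,150,80),(180,255,255),None)]:
        m=cv2.inRange(hsv,lo,hi)
        k,l,s,c=cv2.connectedComponentsWithStats(m)
        for i in range(1,k):
            if s[i,4]>40:
                q=C[(l==i)&(D['d']>0)]
                print(nm,s[i],np.round(c[i]),'med',np.round(np.median(q,0)),'p2',np.round(np.percentile(q,2,0)),'p98',np.round(np.percentile(q,98,0)))
    if n=='top': x0,y0,x1,y1=140,100,270,215
    else: x0,y0,x1,y1=150,170,270,280
    cv2.imwrite(f'pics/{n}0z.png',cv2.resize(p[y0:y1,x0:x1,::-1],None,fx=5,fy=5,interpolation=cv2.INTER_CUBIC))
E
```

```text
side cam [ 19. 993. 848.] f 446.9401449094437
blue [235 168  35  30 329] [253. 180.] med [ 727. -305.   20.] p2 [ 700. -359.    6.] p98 [ 784. -161.   24.]
blue [189 178  22  15 146] [198. 186.] med [ 890. -137.   18.] p2 [ 829. -177.    5.] p98 [ 922. -125.   24.]
blue [211 192  10   9  55] [217. 196.] med [ 786. -121.   16.] p2 [ 771. -141.    2.] p98 [ 811. -115.   24.]
blue [189 202  17  36 344] [197. 219.] med [644. 188. 150.] p2 [637. 125.  79.] p98 [663. 210. 193.]
green [222 186  13  34 262] [228. 202.] med [618.  74. 152.] p2 [610.  45. 100.] p98 [624.  94. 193.]
yellow [ 280  168   78   54 2451] [319. 192.] med [ 473. -343.   37.] p2 [ 360. -377.   -0.] p98 [ 582. -205.   75.]
yellow [246 183  21  16 181] [256. 190.] med [ 690. -231.   12.] p2 [ 669. -269.   -0.] p98 [ 714. -196.   21.]
top cam [426.  14. 951.] f 360.75202000750596
blue [ 293   57   95   80 2171] [336. 113.] med [ 750. -195.   22.] p2 [ 705. -359.   11.] p98 [ 909. -118.   26.]
blue [156 138  30  17 208] [171. 146.] med [643. 183. 171.] p2 [637. 161.   2.] p98 [705. 227. 197.]
green [210 148  25  17 215] [223. 155.] med [618.  68. 170.] p2 [611.  45.  11.] p98 [675. 110. 197.]
yellow [324 129  29  21 480] [338. 139.] med [ 693. -230.   14.] p2 [ 670. -264.    3.] p98 [ 716. -197.   24.]
yellow [ 330  171   85   98 6347] [373. 219.] med [ 475. -309.    5.] p2 [ 365. -373.    1.] p98 [ 582. -209.   77.]
```

View pics/side0z.png

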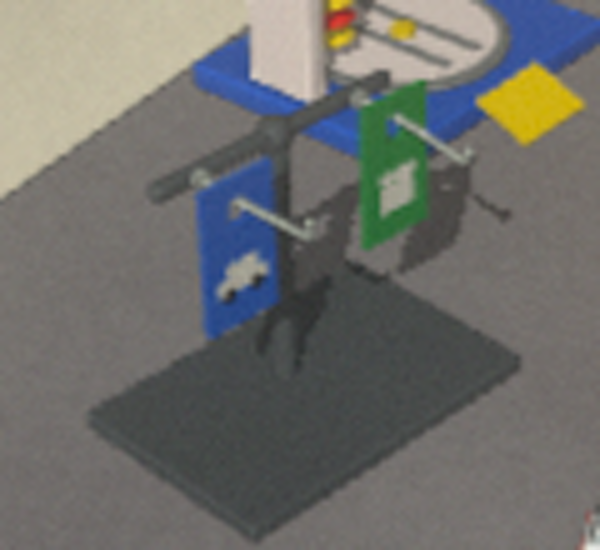

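View pics/top0z.png

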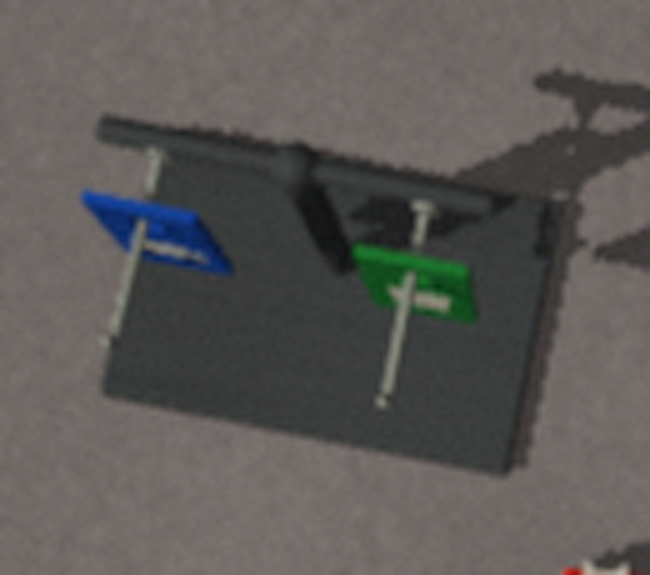

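```bash
cat >> h.py <<'E'
def tri(a,b):
    (o1,d1),(o2,d2)=ray('side',*a),ray('top',*b)
    d1=d1/np.linalg.norm(d1);d2=d2/np.linalg.norm(d2)
    s=np.linalg.lstsq(np.stack([d1,-d2],1),o2-o1,rcond=None)[0]
    p,q=o1+s[0]*d1,o2+s[1]*d2
    return np.round((p+q)/2,1),round(np.linalg.norm(p-q),1)
E
python3 - <<'E'
from h import *
S=lambda x,y:(150+(x+.5)/5-.5,170+(y+.5)/5-.5)
T=lambda x,y:(140+(x+.5)/5-.5,100+(y+.5)/5-.5)
for nm,s,t in [('barL',(157,193),(103,123)),('blueTipElbow',(306,236),(110,342)),('greenTipElbow',(466,160),(381,404)),
  ('blueSlotWire',(238,205),(140,222)),('greenSlotWire',(398,120),(408,275)),
  ('blueTopL',(197,190),(84,195)),('blueTopR',(272,160),(193,213)),('greenTopL',(361,110),(357,247)),('greenTopR',(426,83),(475,263)),
  ('baseFL',(258,537),(107,392)),('baseFR',(520,358),(507,472)),('baseBL',(91,418),(150,120))]:
    print(nm,tri(S(*s),T(*t)))
for q,h in [((103,123),180),((492,200),180),((107,392),12),((507,472),12),((84,195),194.5),((193,213),194.5),((357,247),194.5),((475,263),194.5)]:
    print(q,onplane('top',*T(*q),h).round(1))
# depth edges of the crate
for n in('side','top'):
    D=np.load(f'pics/{n}0.npz');C=cloud(n,D['d'])
    m=(C[...,2]>65)&(C[...,2]<85)&(C[...,0]>340)&(C[...,0]<610)&(C[...,1]<-190)&(C[...,1]>-400)
    q=C[m][:,:2].astype(np.float32); print(n,m.sum(),cv2.minAreaRect(q), np.median(C[m][:,2]))
    m=(abs(C[...,2]-187)<14)&(C[...,0]>640)&(C[...,0]<720)&(C[...,1]<260)&(C[...,1]>0)
    q=C[m]; print('bar?',m.sum(), q.min(0).round(),q.max(0).round())
    if len(q)>20:
        print(cv2.fitLine(q[:,:2].astype(np.float32),cv2.DIST_HUBER,0,.01,.01).ravel())
E
```

```text
barL (array([685.6, 203.7, 181. ]), np.float64(6.5))
blueTipElbow (array([588.3, 199.9, 183.9]), np.float64(2.1))
greenTipElbow (array([559.4,  83.9, 177.7]), np.float64(1.6))
blueSlotWire (array([641.9, 188.1, 178.8]), np.float64(4.2))
greenSlotWire (array([614.6,  70.6, 180. ]), np.float64(4.7))
blueTopL (array([650.8, 208.9, 196.5]), np.float64(1.3))
blueTopR (array([639.5, 161.1, 194.3]), np.float64(7.2))
greenTopL (array([624.8,  91.6, 194.1]), np.float64(2.9))
greenTopR (array([615.7,  40.4, 189.6]), np.float64(7.0))
baseFL (array([598.3, 244.2,   4.9]), np.float64(4.5))
baseFR (array([550.4,  33.2,   9.1]), np.float64(2.4))
baseBL (array([740.4, 218.4,  14.4]), np.float64(13.2))
(103, 123) [689.1 205.5 180. ]
(492, 200) [649.8  34.1 180. ]
(107, 392) [599.1 243.5  12. ]
(507, 472) [551.2  33.6  12. ]
(84, 195) [652.  209.7 194.5]
(193, 213) [642.9 162.7 194.5]
(357, 247) [626.1  92.2 194.5]
(475, 263) [617.8  41.6 194.5]
side 504 ((473.5307312011719, -290.9109191894531), (229.05076599121094, 175.8303985595703), 3.3724019527435303) 71.44940347324197
bar? 325 [640.  34. 173.] [689. 212. 194.]
[1.85530514e-01 9.82638478e-01 6.60276611e+02 1.20055145e+02]
top 1182 ((473.135986328125, -291.9896240234375), (226.2248077392578, 166.704345703125), 3.1486518383026123) 74.25791460910258
bar? 592 [640.  32. 173.] [688. 210. 198.]
[1.9334902e-01 9.8113006e-01 6.6275049e+02 1.1842744e+02]
```

```bash
cat >> h.py <<'E'
from scipy.spatial.transform import Rotation as Ro
HX=np.array([.9748,-.2233,0]); HY=np.array([.2233,.9748,0])
def goal(pos,Rg=None):
    s=status.get_state(); R=np.array(s['tcp_rot']); p=np.array(s['eef_pos'])
    if Rg is None: Rg=np.stack([-HX,HY,[0,0,-1]],1)
    print('t',round(s['t'],2),'pos',p.round(1),'F',np.round(s['ft_force'],2),'w',round(s['gripper_width'],3),'j',np.round(s['joints'],2))
    print('shift',(R.T@(np.array(pos)-p)).round(1),'turn',np.degrees(Ro.from_matrix(R.T@Rg).as_rotvec()).round(1))
E
python3 - <<'E'
from h import *
goal([647,185.5,260])
# wire profile from side view in hook plane
P0=np.array([647,185.5,0.])
S=lambda x,y:(150+(x+.5)/5-.5,170+(y+.5)/5-.5)
for off,pts in [(0,[(205,178),(238,205),(270,220),(306,236),(318,222)]),(-120,[(360,97),(398,120),(430,140),(466,160),(470,150)])]:
  for q in pts:
    o,d=ray('side',*S(*q)); base=P0+off*HY
    s=((base-o)@HY)/(d@HY); X=o+s*d; print(off,q,'x',round((X-base)@HX-35,1),'z',X[2].round(1))
E
```

```text
t 0.1 pos [ 134.9 -584.1  230.3] F [ 0.04 -0.17  0.25] w 0.999 j [-1.43  0.13  1.49  0.    1.52 -0.09]
shift [ 672.1 -634.8  -28.5] turn [-0.000e+00 -1.000e-01 -1.541e+02]
0 (205, 178) x -15.2 z 183.2
0 (238, 205) x -41.9 z 177.9
0 (270, 220) x -67.7 z 180.2
0 (306, 236) x -96.0 z 183.3
0 (318, 222) x -105.7 z 196.8
-120 (360, 97) x -12.1 z 182.3
-120 (398, 120) x -43.4 z 180.0
-120 (430, 140) x -69.1 z 177.6
-120 (466, 160) x -97.4 z 176.7
-120 (470, 150) x -100.4 z 184.6
```

```bash
python3 - <<'E'
from h import *
D=np.load('pics/side0.npz');p=D['p'][195:225,180:225,::-1]; q=D['p'][180:210,215:250,::-1]
cv2.imwrite('pics/zz.png',np.hstack([cv2.resize(p,(450,300),interpolation=cv2.INTER_NEAREST),cv2.resize(q,(350,300),interpolation=cv2.INTER_NEAREST)]))
E
```

```text
(no output)
```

View pics/zz.png

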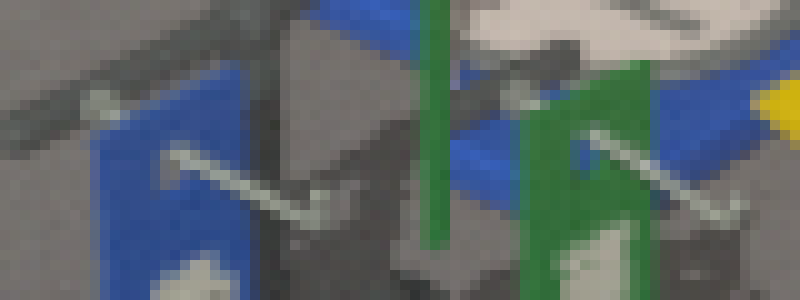

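servo_tool:
  commands:
    - [[-1, 29, -27, -6, 0, 0, -7], [-1, 58, -54, -12, 0, 0, -14], [-1, 87, -81, -18, 0, 0, -21], [-1, 116, -108, -24, 0, 0, -28], [-1, 145, -135, -30, 0, 0, -35]]

```text
t: 0.52
eef_pos: [246.3, -418.2, 260.2]
tcp_rot: [[0.665, 0.747, -0.0], [0.747, -0.665, 0.003], [0.002, -0.002, -1.0]]
ft_force: [1.5, -0.0, -0.8]
gripper_width: 0.998
```

```bash
python3 - <<'E'
from h import *
goal([647,185.5,260])
E
```

```text
t 0.52 pos [ 246.3 -418.2  260.2] F [ 1.5  -0.03 -0.75] w 0.998 j [-1.14 -0.19  1.75  0.    1.58 -0.42]
shift [ 717.3 -102.3    1.6] turn [   0.    -0.2 -118.8]
```

servo_tool:
  commands:
    - [[-1, 41, -6, 0, 0, 0, -7], [-1, 82, -12, 0, 0, 0, -14], [-1, 123, -18, 0, 0, 0, -21], [-1, 164, -24, 0, 0, 0, -28], [-1, 205, -30, 0, 0, 0, -35]]

```text
t: 0.93
eef_pos: [360.3, -243.7, 260.4]
tcp_rot: [[0.111, 0.994, -0.001], [0.994, -0.111, 0.003], [0.003, -0.001, -1.0]]
ft_force: [1.3, -0.5, -0.1]
gripper_width: 1.0
```

```bash
python3 - <<'E'
from h import *
goal([647,185.5,260])
E
```

```text
t 0.93 pos [ 360.3 -243.7  260.4] F [ 1.3  -0.48 -0.15] w 1.0 j [-0.71 -0.34  1.87  0.    1.61 -0.6 ]
shift [458.4 237.3   1.3] turn [  0.1  -0.2 -83.5]
```

servo_tool:
  commands:
    - [[-1, 36, 19, 0, 0, 0, -7], [-1, 72, 38, 0, 0, 0, -14], [-1, 108, 57, 0, 0, 0, -21], [-1, 144, 76, 0, 0, 0, -28], [-1, 180, 95, 0, 0, 0, -35]]

```text
t: 1.35
eef_pos: [475.2, -73.3, 260.6]
tcp_rot: [[-0.485, 0.875, -0.001], [0.875, 0.485, 0.003], [0.003, 0.001, -1.0]]
ft_force: [0.3, -0.9, 0.5]
gripper_width: 1.002
```

```bash
python3 - <<'E'
from h import *
goal([647,185.5,260])
E
```

```text
t 1.35 pos [475.2 -73.3 260.6] F [ 0.31 -0.89  0.46] w 1.002 j [-0.26 -0.21  1.76  0.    1.59 -0.77]
shift [143.1 275.7   1.1] turn [  0.1  -0.1 -48.1]
```

servo_tool:
  commands:
    - [[-1, 18, 36, 0, 0, 0, -7], [-1, 36, 72, 0, 0, 0, -14], [-1, 54, 108, 0, 0, 0, -21], [-1, 72, 144, 0, 0, 0, -28], [-1, 90, 180, 0, 0, 0, -35]]

```text
t: 1.77
eef_pos: [589.6, 94.7, 260.3]
tcp_rot: [[-0.901, 0.433, -0.001], [0.433, 0.901, 0.002], [0.002, 0.002, -1.0]]
ft_force: [0.3, -0.7, -0.2]
gripper_width: 1.004
```

```bash
python3 - <<'E'
from h import *
goal([647,185.5,260])
E
```

```text
t 1.77 pos [589.6  94.7 260.3] F [ 0.26 -0.68 -0.16] w 1.004 j [ 0.07  0.11  1.45  0.    1.58 -1.05]
shift [-12.5 106.7   0.4] turn [  0.1  -0.1 -12.7]
```

servo_tool:
  commands:
    - [[-1, -4, 36, 0, 0, 0, -6], [-1, -8, 72, 0, 0, 0, -12.7], [-1, -12, 100, 0, 0, 0, -12.7], [-1, -12.5, 106.7, 0, 0, 0, -12.7], [-1, -12.5, 106.7, 0, 0, 0, -12.7]]

```text
t: 2.18
eef_pos: [647.0, 187.4, 258.9]
tcp_rot: [[-0.975, 0.222, -0.003], [0.222, 0.975, 0.002], [0.004, 0.001, -1.0]]
ft_force: [-0.2, 0.2, 0.5]
gripper_width: 1.002
```

```bash
python3 - <<'E'
from h import *
goal([647,185.5,200])
for n in('side','top'):
    p,d=snap(n,n+'1')
    x0,y0,x1,y1=(140,100,270,215) if n=='top' else (150,140,270,250)
    cv2.imwrite(f'pics/{n}1z.png',cv2.resize(p[y0:y1,x0:x1,::-1],None,fx=5,fy=5,interpolation=cv2.INTER_CUBIC))
E
```

```text
t 2.18 pos [647.  187.4 258.9] F [-0.24  0.17  0.49] w 1.002 j [ 0.2   0.32  1.22  0.    1.6  -1.14]
shift [-0.6 -1.9 58.9] turn [ 0.1 -0.2  0.1]
```

View pics/side1z.png

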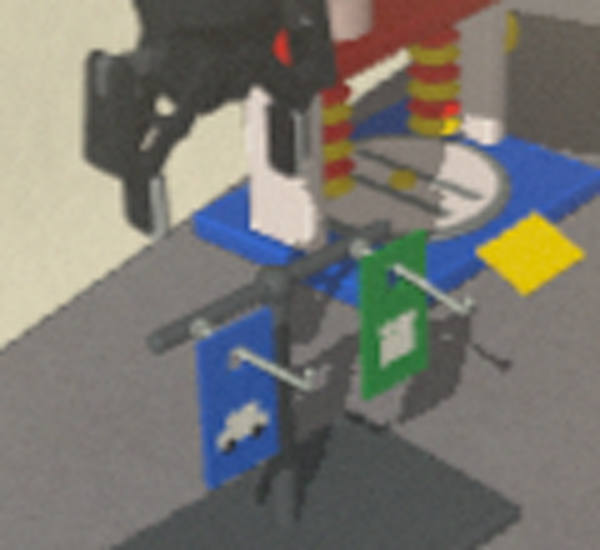

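View pics/top1z.png

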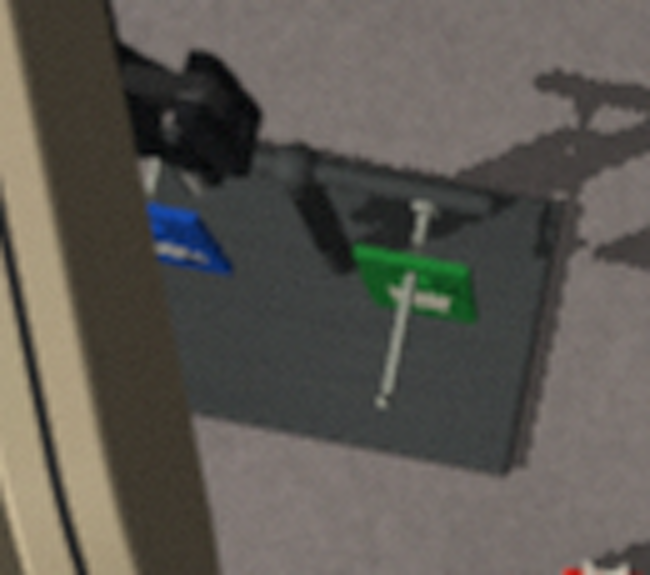

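Side zoom shows both fingertips (155,232) and (285,172) straddling above the blue tag, nothing moved.

```bash
python3 - <<'E'
from h import *
s=status.get_state();p=np.array(s['eef_pos'])
for sg in(1,-1):
  for w in (42.5,50):
    for xx in(-11,0,11):
      u,v=proj('side',p+sg*w*HY+[0,0,13]+xx*HX); print(sg,w,xx,round((u-150)*5+2),round((v-140)*5+2))
D=np.load('pics/side1.npz'); C=cloud('side',D['d'])
m=(C[...,2]>235)&(C[...,2]<340)&(C[...,1]>100)&(C[...,1]<290)&(C[...,0]>600)&(C[...,0]<700)
q=C[m]; a=(q-p)
for sg in(1,-1):
    k=a[(a@HY*sg>20)]; print(sg,len(k),'x',np.percentile(k@HX,[2,50,98]).round(1),'y',np.percentile(k@HY,[2,50,98]).round(1),'z',np.percentile(k[:,2],[0.5,2,50]).round(1))
# blue tag now from side cloud
hsv=cv2.cvtColor(D['p'],cv2.COLOR_RGB2HSV); mm=(cv2.inRange(hsv,(105,120,60),(125,255,255))>0)&(C[...,2]>90)&(abs(C[...,0]-645)<30)&(C[...,1]>100)
k=C[mm]-p; print('tag x',np.percentile(k@HX,[5,50,95]).round(1),'y',np.percentile(k@HY,[1,5,50,95,99]).round(1),'z',np.percentile(C[mm][:,2],[1,99]).round(1))
D=np.load('pics/top0.npz'); C=cloud('top',D['d'])
hsv=cv2.cvtColor(D['p'],cv2.COLOR_RGB2HSV); mm=(cv2.inRange(hsv,(105,120,60),(125,255,255))>0)&(C[...,2]>90)&(abs(C[...,0]-645)<30)&(C[...,1]>100)
k=C[mm]-p; print('tag x',np.percentile(k@HX,[5,50,95]).round(1),'y',np.percentile(k@HY,[1,5,50,95,99]).round(1),'z',np.percentile(C[mm][:,2],[1,99]).round(1))
E
```

```text
1 42.5 -11 172 234
1 42.5 0 158 227
1 42.5 11 144 219
1 50 -11 160 240
1 50 0 146 232
1 50 11 133 224
-1 42.5 -11 297 176
-1 42.5 0 283 169
-1 42.5 11 269 162
-1 50 -11 307 171
-1 50 0 293 164
-1 50 11 279 158
1 308 x [-17.8  -8.5  11.2] y [30.  53.5 76.2] z [13.3 16.3 62.9]
-1 240 x [-17.7  -7.   10.3] y [-68.5 -42.9 -26.4] z [11.3 13.1 55.1]
tag x [-5.9 -3.5 -0.4] y [-55.2 -23.8   2.8  23.5  25.9] z [ 99.7 194.1]
tag x [-4.5 -3.8 -0.2] y [-25.2 -24.9  -3.2  22.   23.7] z [102.2 197.5]
```

servo_tool:
  commands:
    - [[-1, 0, 0, 25, 0, 0, 0], [-1, 1, -0.5, 55, 0, -0.2, 0], [-1, 1, -0.5, 85, 0, -0.2, 0], [-1, 1, -0.5, 105, 0, -0.2, 0], [-1, 1, -0.5, 118, 0, -0.2, 0]]

```text
t: 2.7
eef_pos: [643.1, 182.6, 138.8]
tcp_rot: [[-0.974, 0.226, -0.003], [0.226, 0.974, -0.0], [0.003, -0.001, -1.0]]
ft_force: [0.2, -0.4, -0.5]
gripper_width: 0.998
```

servo_tool:
  commands:
    - [[-1, 0, 0, 0, 0, 0, 0], [-1, 0, 0, 0, 0, 0, 0], [-1, 0, 0, 0, 0, 0, 0]]

```text
t: 2.95
eef_pos: [644.0, 182.0, 140.7]
tcp_rot: [[-0.974, 0.227, -0.001], [0.227, 0.974, 0.0], [0.001, -0.0, -1.0]]
ft_force: [0.6, 0.4, 0.4]
gripper_width: 0.997
```

```bash
python3 - <<'E'
from h import *
goal([646.1,186.9,135])
for n in('side',):
    p,d=snap(n,n+'2')
    x0,y0,x1,y1=(150,150,270,260)
    cv2.imwrite(f'pics/{n}2z.png',cv2.resize(p[y0:y1,x0:x1,::-1],None,fx=5,fy=5,interpolation=cv2.INTER_CUBIC))
E
```

```text
t 2.95 pos [644.  182.  140.7] F [0.6  0.4  0.44] w 0.997 j [ 0.2   0.37  1.38  0.    1.4  -1.14]
shift [-1.   5.2  5.7] turn [-0.  -0.1 -0.2]
```

View pics/side2z.png

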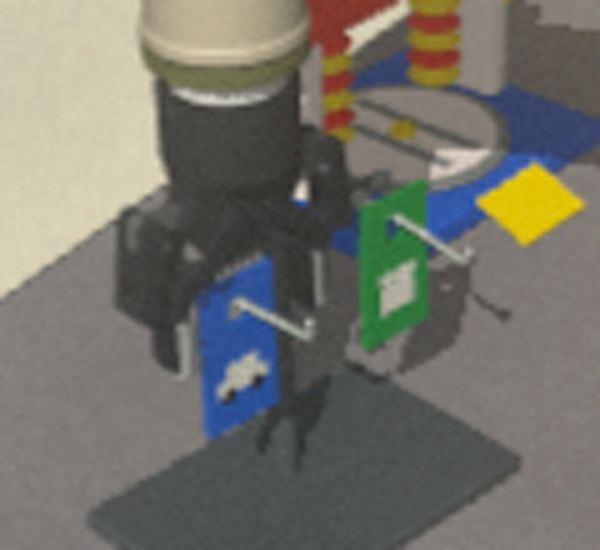

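The fingers straddle the tag with clearance; the picture shows tag and hook undisturbed. Pose drifted 5 mm in y (settling); correcting.

servo_tool:
  commands:
    - [[-1, -0.5, 2.5, 3, 0, 0, -0.2], [-1, -1, 5, 5.5, 0, 0, -0.2], [-1, -1, 5.2, 5.5, 0, 0, -0.2], [-1, -1, 5.2, 5.5, 0, 0, -0.2], [-1, -1, 5.2, 5.5, 0, 0, -0.2]]

```text
t: 3.42
eef_pos: [646.6, 187.4, 135.8]
tcp_rot: [[-0.975, 0.223, 0.0], [0.223, 0.975, 0.0], [-0.0, 0.0, -1.0]]
ft_force: [0.5, -0.1, -0.6]
gripper_width: 1.001
```

```bash
python3 - <<'E'
from h import *
goal([646.1,186.9,135])
E
```

```text
t 3.42 pos [646.6 187.4 135.8] F [ 0.48 -0.1  -0.55] w 1.001 j [ 0.21  0.38  1.37  0.    1.39 -1.14]
shift [ 0.3 -0.6  0.8] turn [0. 0. 0.]
```

servo_tool:
  commands:
    - [[-0.3, 0, 0, 0, 0, 0, 0], [-0.1, 0, 0, 0, 0, 0, 0], [0.0, 0, 0, 0, 0, 0, 0], [0.1, 0, 0, 0, 0, 0, 0], [0.2, 0, 0, 0, 0, 0, 0]]
  newtons: 40

```text
t: 3.83
eef_pos: [646.7, 187.4, 136.1]
tcp_rot: [[-0.975, 0.223, 0.0], [0.223, 0.975, 0.0], [-0.0, 0.0, -1.0]]
ft_force: [0.3, 0.3, 0.8]
gripper_width: 0.574
```

servo_tool:
  commands:
    - [[0.4, 0, 0, 0, 0, 0, 0], [0.6, 0, 0, 0, 0, 0, 0], [1, 0, 0, 0, 0, 0, 0], [1, 0, 0, 0, 0, 0, 0], [1, 0, 0, 0, 0, 0, 0]]
  newtons: 40

```text
t: 4.25
eef_pos: [646.6, 187.4, 136.1]
tcp_rot: [[-0.975, 0.223, 0.0], [0.223, 0.975, 0.0], [-0.0, 0.0, -1.0]]
ft_force: [-0.6, 0.1, 1.3]
gripper_width: 0.577
```

```bash
cat >> h.py <<'E'
def favg(n=6):
    f=[];p=[];w=[]
    for i in range(n):
        cams.snapshot('side'); s=status.get_state(); f.append(s['ft_force']);p.append(s['eef_pos']);w.append(s['wrist_torque'])
    f=np.array(f);p=np.mean(p,0)
    m=f.mean(0); print('t',round(s['t'],2),'F',m.round(2),'sd',f.std(0).round(2),'out/lat/up',[round(float(x),2) for x in(-m@HX,m@HY,m[2])],'pos',p.round(2),'M',np.mean(w,0).round(3),'w',round(s['gripper_width'],3))
    return m,p
E
python3 - <<'E'
from h import *
favg(8)
for n in('side',):
    p,d=snap(n,n+'3')
    x0,y0,x1,y1=(150,150,270,260)
    cv2.imwrite(f'pics/{n}3z.png',cv2.resize(p[y0:y1,x0:x1,::-1],None,fx=5,fy=5,interpolation=cv2.INTER_CUBIC))
E
```

```text
t 4.65 F [-0.49 -0.16  1.15] sd [0.4  0.47 0.29] out/lat/up [0.45, -0.27, 1.15] pos [646.66 187.37 136.09] M [-0.037  0.081 -0.009] w 0.58
```

View pics/side3z.png

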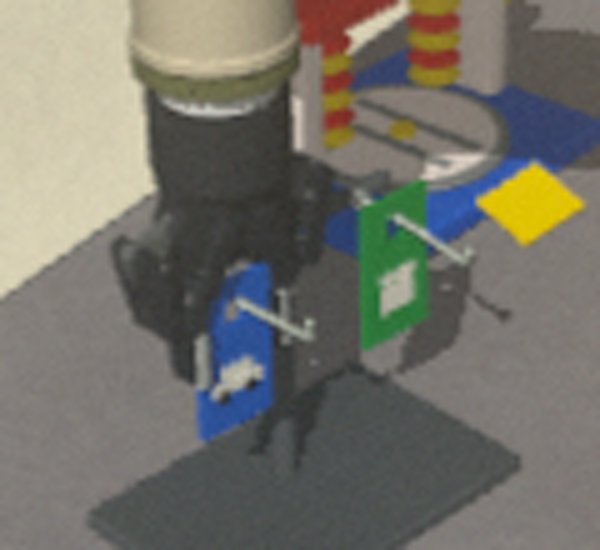

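Gripped (opening 0.58 = 49 mm); slight downward press on the hook (~1 N). Lift to free.

servo_tool:
  commands:
    - [[1, 0, 0, -2, 0, 0, 0], [1, 0, 0, -4, 0, 0, 0], [1, 0, 0, -6, 0, 0, 0], [1, 0, 0, -7, 0, 0, 0], [1, 0, 0, -7, 0, 0, 0]]

```text
t: 5.12
eef_pos: [646.9, 187.4, 143.6]
tcp_rot: [[-0.975, 0.223, 0.001], [0.223, 0.975, 0.0], [-0.001, 0.001, -1.0]]
ft_force: [-0.1, -0.2, -1.0]
gripper_width: 0.576
```

```bash
python3 - <<'E'
from h import *
favg(8)
for n in('side',):
    p,d=snap(n,n+'4')
    x0,y0,x1,y1=(150,150,270,260)
    cv2.imwrite(f'pics/{n}4z.png',cv2.resize(p[y0:y1,x0:x1,::-1],None,fx=5,fy=5,interpolation=cv2.INTER_CUBIC))
E
```

```text
t 5.52 F [-0.03 -0.38 -0.45] sd [0.49 0.5  0.21] out/lat/up [-0.06, -0.38, -0.45] pos [646.64 187.37 143.04] M [-0.005 -0.015 -0.011] w 0.578
```

View pics/side4z.png

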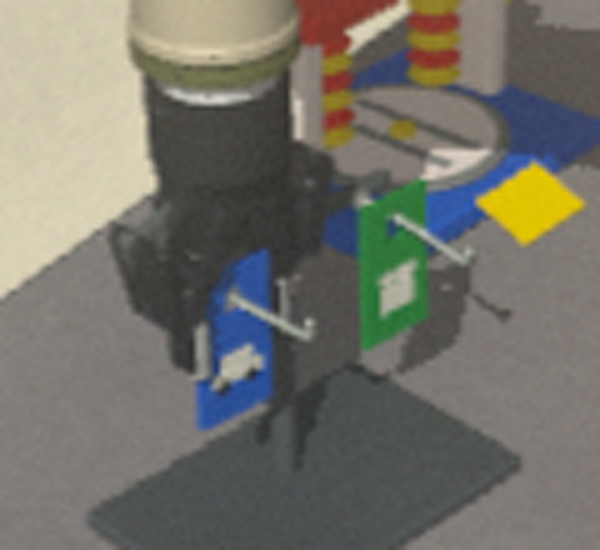

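servo_tool:
  commands:
    - [[1, 0, 0, -1.5, 0, 0, 0], [1, 0, 0, -3, 0, 0, 0], [1, 0, 0, -4, 0, 0, 0], [1, 0, 0, -4, 0, 0, 0]]

```text
t: 5.9
eef_pos: [646.9, 187.4, 147.6]
tcp_rot: [[-0.975, 0.223, 0.001], [0.223, 0.975, 0.0], [-0.001, 0.001, -1.0]]
ft_force: [0.4, -0.9, -1.0]
gripper_width: 0.576
```

```bash
python3 -c "
from h import *
favg(6)"
```

```text
t 6.2 F [-0.29 -0.14 -0.73] sd [0.16 0.84 0.37] out/lat/up [0.25, -0.2, -0.73] pos [646.64 187.37 147.06] M [ 0.013 -0.007 -0.005] w 0.572
```

servo_tool:
  commands:
    - [[1, 0, 0, -0.5, 0, 0, 0], [1, 0, 0, -1, 0, 0, 0], [1, 0, 0, -1, 0, 0, 0]]

```text
t: 6.45
eef_pos: [646.6, 187.4, 148.0]
tcp_rot: [[-0.975, 0.223, 0.0], [0.223, 0.975, 0.0], [-0.0, 0.0, -1.0]]
ft_force: [-0.2, -0.1, -0.0]
gripper_width: 0.576
```

```bash
python3 -c "
from h import *
favg(6)"
```

```text
t 6.75 F [-0.16  0.19 -0.79] sd [0.21 0.26 0.51] out/lat/up [0.2, 0.15, -0.79] pos [646.57 187.36 147.93] M [0.014 0.014 0.002] w 0.575
```

servo_tool:
  commands:
    - [[1, 0, 0, -0.5, 0, 0, 0], [1, 0, 0, -0.7, 0, 0, 0], [1, 0, 0, -0.7, 0, 0, 0]]

```text
t: 7.0
eef_pos: [646.6, 187.4, 148.7]
tcp_rot: [[-0.975, 0.223, 0.0], [0.223, 0.975, 0.0], [-0.0, 0.0, -1.0]]
ft_force: [-0.3, 0.2, -0.6]
gripper_width: 0.577
```

```bash
python3 -c "
from h import *
favg(6)"
```

```text
t 7.3 F [ 0.01  0.19 -0.23] sd [0.6  0.33 0.29] out/lat/up [0.03, 0.19, -0.23] pos [646.55 187.34 148.59] M [ 0.008  0.01  -0.007] w 0.577
```

Still free. Continue in small steps.

servo_tool:
  commands:
    - [[1, 0, 0, -0.5, 0, 0, 0], [1, 0, 0, -0.7, 0, 0, 0], [1, 0, 0, -0.7, 0, 0, 0]]

```text
t: 7.55
eef_pos: [646.4, 187.3, 149.0]
tcp_rot: [[-0.975, 0.223, -0.0], [0.223, 0.975, 0.0], [0.0, 0.0, -1.0]]
ft_force: [0.7, 0.8, -2.0]
gripper_width: 0.577
```

```bash
python3 -c "
from h import *
favg(6)"
```

```text
t 7.85 F [ 0.44  0.16 -2.79] sd [0.38 0.56 0.79] out/lat/up [-0.39, 0.25, -2.79] pos [646.41 187.33 149.01] M [ 0.025 -0.066  0.01 ] w 0.576
```

servo_tool:
  commands:
    - [[1, 0, 0, -0.4, 0, 0, 0], [1, 0, 0, -0.6, 0, 0, 0], [1, 0, 0, -0.6, 0, 0, 0]]

```text
t: 8.1
eef_pos: [646.3, 187.3, 149.2]
tcp_rot: [[-0.975, 0.223, -0.001], [0.223, 0.975, 0.0], [0.001, -0.0, -1.0]]
ft_force: [1.7, 0.0, -6.1]
gripper_width: 0.577
```

```bash
python3 -c "
from h import *
favg(6)"
```

```text
t 8.4 F [ 2.27  0.75 -6.93] sd [0.27 0.23 0.72] out/lat/up [-2.05, 1.24, -6.93] pos [646.31 187.29 149.26] M [ 0.076 -0.331  0.   ] w 0.58
```

servo_tool:
  commands:
    - [[1, 0, 0, 0.5, 0, 0, 0], [1, 0, 0, 0.6, 0, 0, 0], [1, 0, 0, 0.6, 0, 0, 0]]

```text
t: 8.65
eef_pos: [646.4, 187.3, 149.1]
tcp_rot: [[-0.975, 0.223, -0.0], [0.223, 0.975, 0.0], [0.0, 0.0, -1.0]]
ft_force: [0.5, -0.1, -3.1]
gripper_width: 0.576
```

```bash
python3 -c "
from h import *
favg(6)"
```

```text
t 8.95 F [ 0.4   0.05 -2.64] sd [0.8  0.41 0.65] out/lat/up [-0.38, 0.14, -2.64] pos [646.4  187.32 149.01] M [ 0.009 -0.089  0.007] w 0.579
```

servo_tool:
  commands:
    - [[1, 2, 0, 0.1, 0, 0, 0], [1, 4, 0, 0.1, 0, 0, 0], [1, 6, 0, 0.1, 0, 0, 0], [1, 6, 0, 0.1, 0, 0, 0]]

```text
t: 9.28
eef_pos: [640.0, 188.8, 148.9]
tcp_rot: [[-0.975, 0.223, -0.001], [0.223, 0.975, 0.0], [0.001, -0.0, -1.0]]
ft_force: [-0.7, -0.2, -1.6]
gripper_width: 0.582
```

```bash
python3 -c "
from h import *
favg(5)"
```

```text
t 9.53 F [-0.88 -0.07 -1.89] sd [0.74 0.27 0.7 ] out/lat/up [0.85, -0.27, -1.89] pos [640.26 188.78 148.93] M [ 0.003  0.123 -0.002] w 0.579
```

servo_tool:
  commands:
    - [[1, 2, 0, 0, 0, 0, 0], [1, 4, 0, 0, 0, 0, 0], [1, 6, 0, 0, 0, 0, 0], [1, 6, 0, 0, 0, 0, 0]]

```text
t: 9.87
eef_pos: [634.2, 190.2, 149.0]
tcp_rot: [[-0.975, 0.223, -0.001], [0.223, 0.975, 0.0], [0.001, 0.0, -1.0]]
ft_force: [-0.5, 0.4, -2.3]
gripper_width: 0.577
```

```bash
python3 -c "
from h import *
favg(5)"
```

```text
t 10.12 F [-0.86  0.09 -1.57] sd [0.39 0.34 0.58] out/lat/up [0.86, -0.11, -1.57] pos [634.37 190.18 148.93] M [0.021 0.081 0.016] w 0.576
```

servo_tool:
  commands:
    - [[1, 2, 0, 0, 0, 0, 0], [1, 4, 0, 0, 0, 0, 0], [1, 6, 0, -0.1, 0, 0, 0], [1, 6, 0, -0.1, 0, 0, 0]]

```text
t: 10.45
eef_pos: [628.3, 191.7, 149.1]
tcp_rot: [[-0.975, 0.223, -0.001], [0.223, 0.975, 0.0], [0.001, 0.0, -1.0]]
ft_force: [-1.3, 0.3, -0.7]
gripper_width: 0.578
```

```bash
python3 -c "
from h import *
favg(5)"
```

```text
t 10.7 F [-0.41  0.15 -1.44] sd [0.39 0.54 0.32] out/lat/up [0.43, 0.05, -1.44] pos [628.55 191.56 149.12] M [0.03  0.043 0.017] w 0.577
```

servo_tool:
  commands:
    - [[1, 2, 0, -0.1, 0, 0, 0], [1, 4, 0, -0.2, 0, 0, 0], [1, 5, 0, -0.3, 0, 0, 0], [1, 5, 0, -0.3, 0, 0, 0]]

```text
t: 11.03
eef_pos: [623.5, 192.7, 149.4]
tcp_rot: [[-0.975, 0.223, -0.001], [0.223, 0.975, 0.0], [0.001, 0.0, -1.0]]
ft_force: [-1.3, -0.5, -0.5]
gripper_width: 0.576
```

```bash
python3 -c "
from h import *
favg(5)"
```

```text
t 11.28 F [ 0.02  0.06 -1.75] sd [0.18 0.2  0.43] out/lat/up [-0.01, 0.06, -1.75] pos [623.66 192.68 149.37] M [0.021 0.048 0.01 ] w 0.572
```

servo_tool:
  commands:
    - [[1, 2, 0, -0.15, 0, 0, 0], [1, 4, 0, -0.3, 0, 0, 0], [1, 5, 0, -0.4, 0, 0, 0], [1, 5, 0, -0.4, 0, 0, 0]]

```text
t: 11.62
eef_pos: [618.5, 193.8, 149.7]
tcp_rot: [[-0.975, 0.223, -0.001], [0.223, 0.975, 0.0], [0.001, 0.0, -1.0]]
ft_force: [-1.7, -0.4, -1.1]
gripper_width: 0.573
```

```bash
python3 -c "
from h import *
favg(5)"
```

```text
t 11.87 F [-0.84  0.25 -1.38] sd [0.65 0.45 0.4 ] out/lat/up [0.87, 0.06, -1.38] pos [618.66 193.81 149.7 ] M [0.036 0.097 0.006] w 0.583
```

servo_tool:
  commands:
    - [[1, 2, 0, -0.2, 0, 0, 0], [1, 4, 0, -0.4, 0, 0, 0], [1, 6, 0, -0.6, 0, 0, 0], [1, 6, 0, -0.6, 0, 0, 0]]

```text
t: 12.2
eef_pos: [612.3, 195.2, 150.1]
tcp_rot: [[-0.975, 0.223, -0.002], [0.223, 0.975, 0.0], [0.002, -0.0, -1.0]]
ft_force: [-1.8, 0.8, -3.2]
gripper_width: 0.579
```

```bash
python3 -c "
from h import *
favg(5)"
```

```text
t 12.45 F [-1.82 -0.03 -2.25] sd [0.44 0.5  0.47] out/lat/up [1.76, -0.44, -2.25] pos [612.42 195.22 150.1 ] M [ 0.014  0.205 -0.007] w 0.576
```

servo_tool:
  commands:
    - [[1, 2, 0, -0.1, 0, 0, 0], [1, 4, 0, -0.25, 0, 0, 0], [1, 6, 0, -0.4, 0, 0, 0], [1, 6, 0, -0.4, 0, 0, 0]]

```text
t: 12.78
eef_pos: [606.2, 196.6, 150.4]
tcp_rot: [[-0.975, 0.223, -0.002], [0.223, 0.975, 0.0], [0.002, -0.0, -1.0]]
ft_force: [-0.8, 0.4, -3.3]
gripper_width: 0.576
```

```bash
python3 -c "
from h import *
favg(5)"
```

```text
t 13.03 F [-1.51  0.24 -2.77] sd [0.43 0.3  0.49] out/lat/up [1.53, -0.1, -2.77] pos [606.29 196.65 150.44] M [0.01  0.227 0.012] w 0.575
```

servo_tool:
  commands:
    - [[1, 2, 0, -0.05, 0, 0, 0], [1, 4, 0, -0.15, 0, 0, 0], [1, 6, 0, -0.25, 0, 0, 0], [1, 6, 0, -0.25, 0, 0, 0]]

```text
t: 13.37
eef_pos: [600.1, 198.1, 150.7]
tcp_rot: [[-0.975, 0.223, -0.003], [0.223, 0.975, 0.0], [0.003, -0.0, -1.0]]
ft_force: [-0.7, -0.2, -3.1]
gripper_width: 0.576
```

```bash
python3 - <<'E'
from h import *
favg(5)
for n in('side',):
    p,d=snap(n,n+'5')
    x0,y0,x1,y1=(150,150,270,260)
    cv2.imwrite(f'pics/{n}5z.png',cv2.resize(p[y0:y1,x0:x1,::-1],None,fx=5,fy=5,interpolation=cv2.INTER_CUBIC))
E
```

```text
t 13.62 F [-1.12 -0.17 -2.45] sd [0.33 0.34 0.48] out/lat/up [1.05, -0.42, -2.45] pos [600.23 198.09 150.7 ] M [ 0.046  0.183 -0.007] w 0.579
```

View pics/side5z.png

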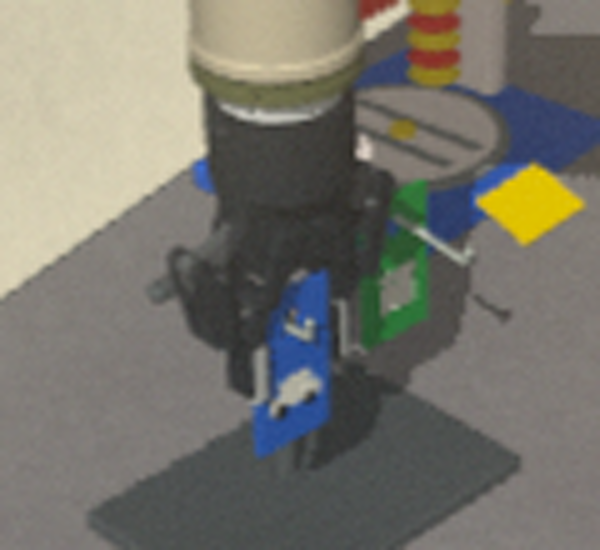

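servo_tool:
  commands:
    - [[1, 2, 0, -0.05, 0, 0, 0], [1, 4, 0, -0.15, 0, 0, 0], [1, 5, 0, -0.25, 0, 0, 0], [1, 5, 0, -0.25, 0, 0, 0]]

```text
t: 14.0
eef_pos: [595.4, 199.2, 151.0]
tcp_rot: [[-0.975, 0.223, -0.003], [0.223, 0.975, 0.001], [0.003, -0.0, -1.0]]
ft_force: [0.3, 0.0, -3.1]
gripper_width: 0.577
```

```bash
python3 -c "
from h import *
favg(5)"
```

```text
t 14.25 F [-0.58 -0.42 -2.76] sd [0.34 0.73 0.4 ] out/lat/up [0.47, -0.53, -2.76] pos [595.4  199.24 150.97] M [-0.009  0.046  0.009] w 0.576
```

servo_tool:
  commands:
    - [[1, 1.5, 0, 0, 0, 0, 0], [1, 3, 0, -0.1, 0, 0, 0], [1, 4, 0, -0.15, 0, 0, 0], [1, 4, 0, -0.15, 0, 0, 0]]

```text
t: 14.58
eef_pos: [591.3, 200.2, 151.1]
tcp_rot: [[-0.975, 0.223, -0.003], [0.223, 0.975, 0.001], [0.003, -0.0, -1.0]]
ft_force: [0.5, 1.4, -3.1]
gripper_width: 0.577
```

```bash
python3 -c "
from h import *
favg(5)"
```

```text
t 14.83 F [-0.16  0.19 -2.29] sd [0.34 0.41 0.57] out/lat/up [0.2, 0.15, -2.29] pos [591.34 200.18 151.14] M [0.011 0.051 0.016] w 0.576
```

servo_tool:
  commands:
    - [[1, 1, 0, 0, 0, 0, 0], [1, 2, 0, -0.1, 0, 0, 0], [1, 3, 0, -0.15, 0, 0, 0], [1, 3, 0, -0.15, 0, 0, 0]]

```text
t: 15.17
eef_pos: [588.3, 200.9, 151.3]
tcp_rot: [[-0.975, 0.222, -0.003], [0.222, 0.975, 0.001], [0.003, -0.0, -1.0]]
ft_force: [0.1, -0.4, -2.1]
gripper_width: 0.575
```

```bash
python3 -c "
from h import *
favg(5)"
```

```text
t 15.42 F [-0.27 -0.14 -1.82] sd [0.55 0.31 0.54] out/lat/up [0.23, -0.2, -1.82] pos [588.28 200.9  151.3 ] M [-0.02   0.044  0.002] w 0.58
```

servo_tool:
  commands:
    - [[1, 1, 0, 0, 0, 0, 0], [1, 2, 0, -0.1, 0, 0, 0], [1, 3, 0, -0.15, 0, 0, 0], [1, 3, 0, -0.15, 0, 0, 0]]

```text
t: 15.75
eef_pos: [585.4, 201.7, 151.8]
tcp_rot: [[-0.975, 0.222, -0.003], [0.222, 0.975, 0.001], [0.003, 0.0, -1.0]]
ft_force: [0.3, -0.0, -0.3]
gripper_width: 0.581
```

```bash
python3 -c "
from h import *
favg(5)"
```

```text
t 16.0 F [ 0.43 -0.24 -0.45] sd [0.42 0.68 0.7 ] out/lat/up [-0.47, -0.13, -0.45] pos [585.47 201.61 151.65] M [ 0.021 -0.013 -0.019] w 0.58
```

servo_tool:
  commands:
    - [[1, 1, 0, 0, 0, 0, 0], [1, 2, 0, 0, 0, 0, 0], [1, 3, 0, 0, 0, 0, 0], [1, 3, 0, 0, 0, 0, 0]]

```text
t: 16.33
eef_pos: [582.3, 202.3, 151.5]
tcp_rot: [[-0.975, 0.222, -0.004], [0.222, 0.975, 0.001], [0.004, -0.0, -1.0]]
ft_force: [0.1, -0.4, -0.1]
gripper_width: 0.576
```

```bash
python3 -c "
from h import *
favg(5)"
```

```text
t 16.58 F [-0.05 -0.01 -0.1 ] sd [0.51 0.55 0.33] out/lat/up [0.04, -0.02, -0.1] pos [582.49 202.26 151.56] M [0.004 0.005 0.012] w 0.574
```

Free, no resistance; continue out level.

servo_tool:
  commands:
    - [[1, 1, 0, 0, 0, 0, 0], [1, 2.5, 0, 0, 0, 0, 0], [1, 4, 0, 0, 0, 0, 0], [1, 4, 0, 0, 0, 0, 0]]

```text
t: 16.92
eef_pos: [578.4, 203.2, 151.6]
tcp_rot: [[-0.975, 0.222, -0.004], [0.222, 0.975, 0.001], [0.004, -0.0, -1.0]]
ft_force: [0.8, -0.2, -0.6]
gripper_width: 0.581
```

```bash
python3 - <<'E'
from h import *
favg(5)
for n in('side',):
    p,d=snap(n,n+'6')
    x0,y0,x1,y1=(150,150,270,260)
    cv2.imwrite(f'pics/{n}6z.png',cv2.resize(p[y0:y1,x0:x1,::-1],None,fx=5,fy=5,interpolation=cv2.INTER_CUBIC))
E
```

```text
t 17.17 F [-0.01 -0.15 -0.65] sd [0.14 0.24 0.56] out/lat/up [-0.02, -0.15, -0.65] pos [578.62 203.16 151.63] M [ 0.01  -0.018  0.003] w 0.575
```

View pics/side6z.png

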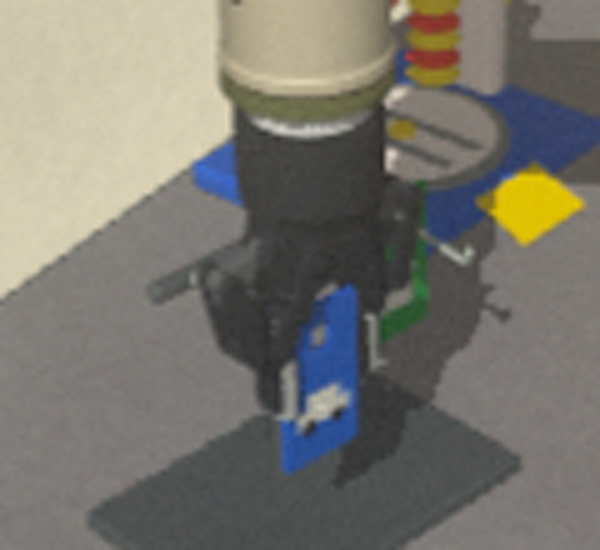

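The slot is empty in front: the tag is past the tip. Withdraw further.

servo_tool:
  commands:
    - [[1, 3, 0, 0, 0, 0, 0], [1, 8, 0, 0, 0, 0, 0], [1, 18, 0, 0, 0, 0, 0], [1, 30, 0, 0, 0, 0, 0], [1, 40, 0, 0, 0, 0, 0]]

```text
t: 17.63
eef_pos: [538.3, 212.3, 151.6]
tcp_rot: [[-0.975, 0.222, -0.004], [0.222, 0.975, 0.001], [0.004, -0.0, -1.0]]
ft_force: [-0.3, 0.4, -0.3]
gripper_width: 0.577
```

servo_tool:
  commands:
    - [[1, 5, 0, 0, 0, 0, 0], [1, 5, 0, 0, 0, 0, 0], [1, 5, 0, 0, 0, 0, 0]]

```text
t: 17.88
eef_pos: [533.2, 213.6, 151.8]
tcp_rot: [[-0.975, 0.222, -0.003], [0.222, 0.975, 0.001], [0.003, -0.0, -1.0]]
ft_force: [-0.3, 0.9, 0.1]
gripper_width: 0.575
```

```bash
python3 - <<'E'
from h import *
goal([473,-292,230])
p,d=snap('top','top7');p,d=snap('side','side7')
E
```

```text
t 17.88 pos [533.2 213.6 151.8] F [-0.31  0.89  0.13] w 0.575 j [ 0.29  0.11  1.65  0.    1.38 -1.06]
shift [ -53.2 -506.4  -78.3] turn [-0.  -0.2  0.1]
```

View pics/side7.png

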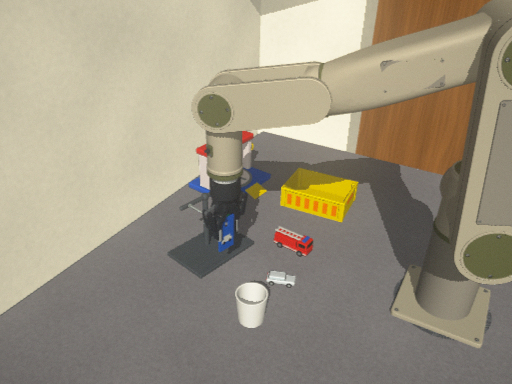

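View pics/top7.png

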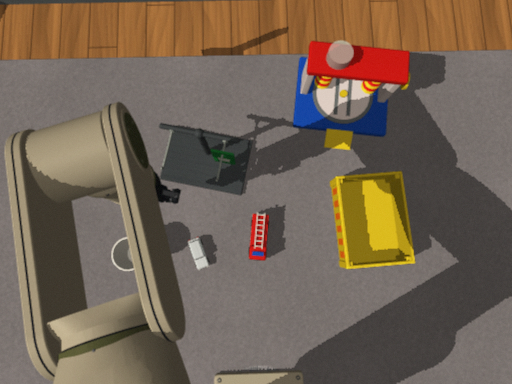

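Tag held clear of the stand; green tag, toys, cup and crate look unmoved. Lift and carry to the crate centre (≈473,-291).

servo_tool:
  commands:
    - [[1, 5, 0, -25, 0, 0, 0], [1, 10, -5, -60, 0, 0, 0], [1, 12, -20, -85, 0, 0, -2], [1, 12, -50, -95, 0, 0, -4], [1, 10, -85, -95, 0, 0, -8]]

```text
t: 18.4
eef_pos: [507.3, 133.2, 251.2]
tcp_rot: [[-0.997, 0.081, 0.004], [0.081, 0.997, 0.002], [-0.003, 0.002, -1.0]]
ft_force: [1.9, -0.5, -0.3]
gripper_width: 0.576
```

```bash
cat >> h.py <<'E'
a=np.radians(3.3); CX=np.array([np.cos(a),np.sin(a),0]); CY=np.array([-np.sin(a),np.cos(a),0]); RC=np.stack([-CX,CY,[0,0,-1]],1)
E
python3 - <<'E'
from h import *
goal([473,-291,240],RC)
E
```

```text
t 18.4 pos [507.3 133.2 251.2] F [ 1.9  -0.5  -0.29] w 0.576 j [ 0.16 -0.09  1.67  0.    1.55 -1.33]
shift [-2.000e-01 -4.256e+02  1.020e+01] turn [ 0.1  0.2 -8. ]
```

servo_tool:
  commands:
    - [[1, 0, -35, 0, 0, 0, -2], [1, 0, -72, 0, 0, 0, -4], [1, 0, -110, 0, 0, 0, -6], [1, 0, -148, 0, 0, 0, -8], [1, 0, -185, 0, 0, 0, -8]]

```text
t: 18.82
eef_pos: [492.2, -53.3, 251.2]
tcp_rot: [[-0.998, -0.06, 0.004], [-0.06, 0.998, 0.002], [-0.005, 0.002, -1.0]]
ft_force: [1.5, 0.3, -0.1]
gripper_width: 0.579
```

```bash
python3 - <<'E'
from h import *
goal([473,-291,240],RC)
E
```

```text
t 18.82 pos [492.2 -53.3 251.2] F [ 1.52  0.27 -0.12] w 0.579 j [-0.21 -0.17  1.75  0.    1.56 -1.84]
shift [  33.6 -236.1   10.7] turn [0.1 0.3 0.2]
```

servo_tool:
  commands:
    - [[1, 6, -38, 0, 0, 0, 0], [1, 12, -76, 2, 0, 0, 0], [1, 18, -115, 4, 0, 0, 0], [1, 24, -150, 6, 0, 0, 0], [1, 28, -185, 8, 0, 0, 0]]

```text
t: 19.23
eef_pos: [474.9, -242.2, 242.9]
tcp_rot: [[-0.998, -0.059, 0.005], [-0.059, 0.998, 0.001], [-0.005, 0.001, -1.0]]
ft_force: [-0.1, 0.7, -1.5]
gripper_width: 0.575
```

```bash
python3 - <<'E'
from h import *
goal([473,-291,200],RC)
E
```

```text
t 19.23 pos [ 474.9 -242.2  242.9] F [-0.14  0.72 -1.48] w 0.575 j [-0.57 -0.06  1.66  0.    1.54 -2.2 ]
shift [  5.  -48.7  42.8] turn [0.1 0.3 0.1]
```

servo_tool:
  commands:
    - [[1, 2, -20, 10, 0, 0, 0], [1, 4, -35, 25, 0, 0.3, 0], [1, 5, -45, 38, 0, 0.3, 0], [1, 5, -48, 42, 0, 0.3, 0], [1, 5, -48, 42, 0, 0.3, 0]]

```text
t: 19.65
eef_pos: [472.1, -290.0, 198.7]
tcp_rot: [[-0.998, -0.059, -0.003], [-0.059, 0.998, 0.003], [0.003, 0.004, -1.0]]
ft_force: [-0.4, 0.1, -1.1]
gripper_width: 0.578
```

servo_tool:
  commands:
    - [[1, 0, 0, 0, 0, 0, 0], [1, 0, 0, 0, 0, 0, 0]]

```text
t: 19.82
eef_pos: [472.6, -289.2, 199.2]
tcp_rot: [[-0.998, -0.06, -0.003], [-0.06, 0.998, 0.003], [0.003, 0.004, -1.0]]
ft_force: [-0.5, -0.0, -0.2]
gripper_width: 0.577
```

```bash
python3 - <<'E'
from h import *
goal([473,-291,130],RC)
favg(4)
p,d=snap('top','top8');p,d=snap('side','side8')
x0,y0,x1,y1=(250,90,390,220)
cv2.imwrite('pics/side8z.png',cv2.resize(p[y0:y1,x0:x1,::-1],None,fx=4,fy=4,interpolation=cv2.INTER_CUBIC))
E
```

```text
t 19.82 pos [ 472.6 -289.2  199.2] F [-0.5  -0.01 -0.21] w 0.577 j [-0.64  0.03  1.66  0.    1.46 -2.27]
shift [-0.5 -2.1 69.2] turn [ 0.2 -0.1  0.1]
t 20.02 F [ 0.15  0.41 -0.62] sd [0.57 0.64 0.32] out/lat/up [-0.05, 0.44, -0.62] pos [ 472.75 -289.42  199.66] M [-0.015 -0.005 -0.023] w 0.582
```

View pics/side8z.png

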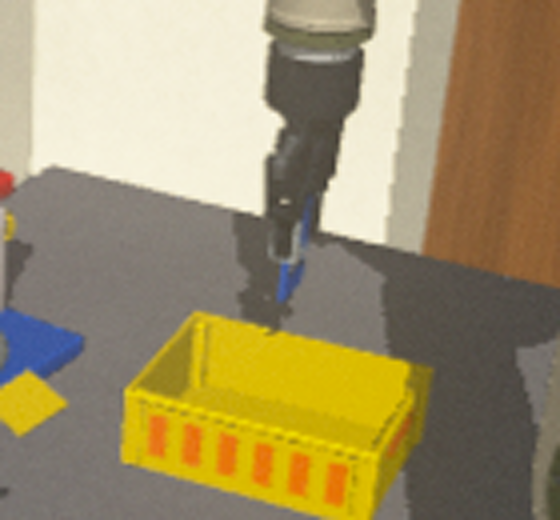

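View pics/top8.png

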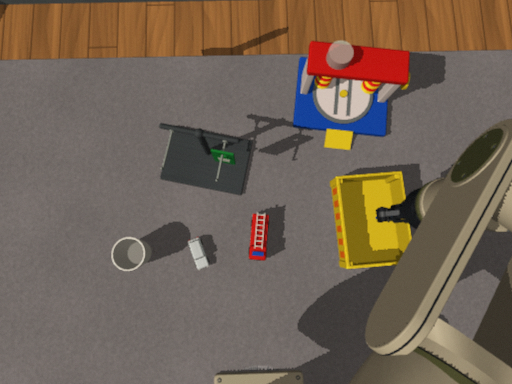

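```bash
python3 - <<'E'
from h import *
D=np.load('pics/side8.npz');C=cloud('side',D['d']);hsv=cv2.cvtColor(D['p'],cv2.COLOR_RGB2HSV)
m=(cv2.inRange(hsv,(105,100,40),(125,255,255))>0); m[:, :310]=0; m[:,345:]=0; m[:130]=0; m[180:]=0
v,u=np.nonzero(m); q=C[m]; print(m.sum())
for a,b,X in list(zip(u,v,q))[::3]: print(a,b,X.round())
for z in (163,200,258): print(z,proj('side',[472.7,-289.3+25,z]),proj('side',[472.7,-289.3-25,z]))
p=D['p'][125:180,300:350,::-1]; cv2.imwrite('pics/zz8.png',cv2.resize(p,None,fx=10,fy=10,interpolation=cv2.INTER_NEAREST))
E
```

```text
24
321 156 [ 467. -262.  197.]
324 157 [ 470. -301.  176.]
324 158 [ 472. -307.  169.]
323 159 [ 471. -294.  172.]
321 160 [ 468. -267.  180.]
320 161 [ 470. -264.  177.]
320 162 [ 469. -262.  174.]
320 163 [ 468. -261.  172.]
163 (np.float64(318.78372417756606), np.float64(164.5801720969908)) (np.float64(324.4539364244533), np.float64(158.77087755413515))
200 (np.float64(319.8538028600599), np.float64(154.55357634872865)) (np.float64(325.57070987324767), np.float64(148.91867374569296))
258 (np.float64(321.58955162663824), np.float64(138.28967773291254)) (np.float64(327.38065489914464), np.float64(132.95129262961865))
```

View pics/zz8.png

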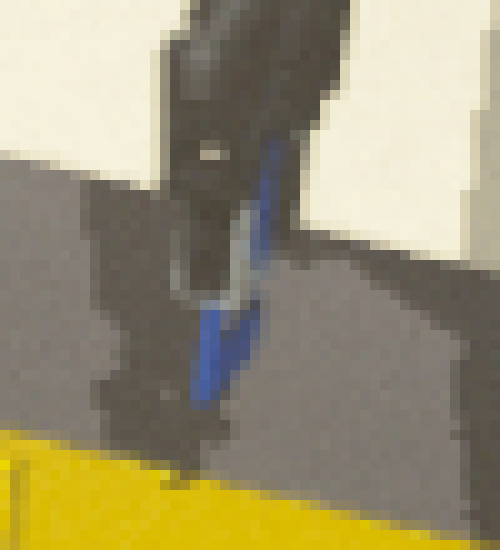

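Tag hangs straight (bottom corner observed at (320,165), predicted (319,165)). Descend.

servo_tool:
  commands:
    - [[1, 0, 0, 25, 0, 0, 0], [1, 0, -1, 55, 0, 0, 0], [1, 0, -1, 85, 0, 0, 0], [1, 0, -1, 110, 0, 0, 0], [1, 0, -1, 125, 0, 0, 0]]

```text
t: 20.53
eef_pos: [470.8, -289.2, 71.2]
tcp_rot: [[-0.998, -0.059, -0.005], [-0.059, 0.998, 0.005], [0.005, 0.005, -1.0]]
ft_force: [-1.1, 0.4, -0.9]
gripper_width: 0.578
```

servo_tool:
  commands:
    - [[1, 0, 0, 0, 0, 0, 0], [1, 0, 0, 0, 0, 0, 0], [1, 0, 0, 0, 0, 0, 0]]

```text
t: 20.78
eef_pos: [471.4, -289.5, 72.4]
tcp_rot: [[-0.998, -0.06, -0.004], [-0.06, 0.998, 0.004], [0.004, 0.004, -1.0]]
ft_force: [1.1, -0.3, 0.1]
gripper_width: 0.579
```

```bash
python3 - <<'E'
from h import *
goal([473,-291,46],RC)
favg(4)
p,d=snap('side','side9')
x0,y0,x1,y1=(250,90,390,220)
cv2.imwrite('pics/side9z.png',cv2.resize(p[y0:y1,x0:x1,::-1],None,fx=4,fy=4,interpolation=cv2.INTER_CUBIC))
E
```

```text
t 20.78 pos [ 471.4 -289.5   72.4] F [ 1.14 -0.31  0.13] w 0.579 j [-0.64  0.15  1.77  0.    1.23 -2.27]
shift [-1.6 -1.7 26.4] turn [ 0.3 -0.2  0.1]
t 20.98 F [-0.17  0.22 -0.3 ] sd [0.09 0.27 0.37] out/lat/up [0.22, 0.18, -0.3] pos [ 471.97 -289.95   73.11] M [ 0.026  0.    -0.019] w 0.577
```

View pics/side9z.png

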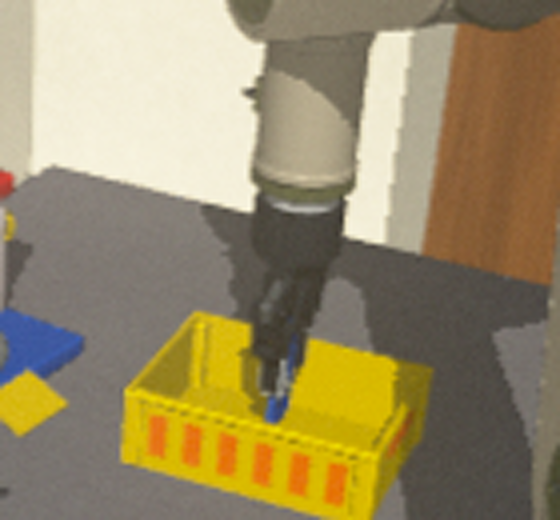

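Tag inside the crate, centred, clear of the walls. Lower to about 5 mm above the floor, then by feel.

servo_tool:
  commands:
    - [[1, 0, -0.5, 8, 0, 0, 0], [1, 0, -0.5, 16, 0, 0, 0], [1, 0, -0.5, 22, 0, 0, 0], [1, 0, -0.5, 26, 0, 0, 0], [1, 0, -0.5, 26, 0, 0, 0]]

```text
t: 21.45
eef_pos: [470.5, -289.4, 44.7]
tcp_rot: [[-0.998, -0.059, -0.006], [-0.059, 0.998, 0.005], [0.005, 0.006, -1.0]]
ft_force: [0.2, 0.6, -1.0]
gripper_width: 0.579
```

```bash
python3 -c "
from h import *
favg(4)"
```

```text
t 21.65 F [ 0.32 -0.22 -0.49] sd [0.43 0.41 0.49] out/lat/up [-0.36, -0.14, -0.49] pos [ 471.37 -290.01   46.25] M [-0.008 -0.004  0.007] w 0.574
```

servo_tool:
  commands:
    - [[1, 0, 0, 0.7, 0, 0, 0], [1, 0, 0, 1.5, 0, 0, 0], [1, 0, 0, 2, 0, 0, 0], [1, 0, 0, 2, 0, 0, 0]]

```text
t: 21.98
eef_pos: [471.8, -290.3, 44.9]
tcp_rot: [[-0.998, -0.059, -0.003], [-0.059, 0.998, 0.003], [0.003, 0.003, -1.0]]
ft_force: [-0.1, -1.2, 0.5]
gripper_width: 0.579
```

```bash
python3 -c "
from h import *
favg(4)"
```

```text
t 22.18 F [ 0.11 -0.07 -0.25] sd [0.32 0.24 0.4 ] out/lat/up [-0.12, -0.05, -0.25] pos [ 471.76 -290.28   44.86] M [ 0.003 -0.008  0.005] w 0.579
```

servo_tool:
  commands:
    - [[1, 0, 0, 0.7, 0, 0, 0], [1, 0, 0, 1.3, 0, 0, 0], [1, 0, 0, 1.5, 0, 0, 0], [1, 0, 0, 1.5, 0, 0, 0]]

```text
t: 22.52
eef_pos: [471.7, -290.2, 43.3]
tcp_rot: [[-0.998, -0.059, -0.003], [-0.059, 0.998, 0.003], [0.003, 0.004, -1.0]]
ft_force: [-1.4, -0.3, -0.7]
gripper_width: 0.577
```

```bash
python3 -c "
from h import *
favg(4)"
```

```text
t 22.72 F [-0.04  0.68 -0.52] sd [0.66 0.46 0.18] out/lat/up [0.19, 0.65, -0.52] pos [ 471.77 -290.29   43.36] M [-0.006  0.005 -0.009] w 0.576
```

servo_tool:
  commands:
    - [[1, 0, 0, 0.5, 0, 0, 0], [1, 0, 0, 1, 0, 0, 0], [1, 0, 0, 1, 0, 0, 0], [1, 0, 0, 1, 0, 0, 0]]

```text
t: 23.05
eef_pos: [471.8, -290.3, 42.3]
tcp_rot: [[-0.998, -0.059, -0.003], [-0.059, 0.998, 0.003], [0.003, 0.004, -1.0]]
ft_force: [0.2, 0.1, -0.5]
gripper_width: 0.579
```

```bash
python3 -c "
from h import *
favg(4)"
```

```text
t 23.25 F [ 0.17 -0.05 -0.61] sd [0.2  0.44 0.37] out/lat/up [-0.18, -0.01, -0.61] pos [ 471.77 -290.3    42.39] M [0.002 0.008 0.007] w 0.579
```

servo_tool:
  commands:
    - [[1, 0, 0, 0.5, 0, 0, 0], [1, 0, 0, 0.8, 0, 0, 0], [1, 0, 0, 0.8, 0, 0, 0]]

```text
t: 23.5
eef_pos: [471.7, -290.3, 41.5]
tcp_rot: [[-0.998, -0.059, -0.003], [-0.059, 0.998, 0.003], [0.003, 0.004, -1.0]]
ft_force: [0.0, -0.1, -0.4]
gripper_width: 0.576
```

```bash
python3 -c "
from h import *
favg(4)"
```

```text
t 23.7 F [-0.06 -0.23 -0.53] sd [0.47 0.45 0.25] out/lat/up [0.0, -0.24, -0.53] pos [ 471.77 -290.29   41.59] M [ 0.01  -0.004 -0.01 ] w 0.579
```

servo_tool:
  commands:
    - [[1, 0, 0, 0.4, 0, 0, 0], [1, 0, 0, 0.6, 0, 0, 0], [1, 0, 0, 0.6, 0, 0, 0]]

```text
t: 23.95
eef_pos: [472.0, -290.4, 41.3]
tcp_rot: [[-0.998, -0.059, -0.003], [-0.059, 0.998, 0.003], [0.002, 0.003, -1.0]]
ft_force: [-0.4, 1.0, 2.0]
gripper_width: 0.579
```

```bash
python3 -c "
from h import *
favg(4)"
```

```text
t 24.15 F [-0.22  0.9   2.37] sd [0.46 0.42 0.25] out/lat/up [0.42, 0.83, 2.37] pos [ 471.96 -290.37   41.25] M [ 0.099  0.061 -0.014] w 0.579
```

Floor contact felt (2.4 N up) at TCP z 41.3, as predicted. Release.

servo_tool:
  commands:
    - [[-0.3, 0, 0, 0, 0, 0, 0], [-0.5, 0, 0, 0, 0, 0, 0], [-0.6, 0, 0, 0, 0, 0, 0], [-0.6, 0, 0, 0, 0, 0, 0], [-0.6, 0, 0, 0, 0, 0, 0]]

```text
t: 24.57
eef_pos: [471.9, -290.3, 41.1]
tcp_rot: [[-0.998, -0.059, -0.003], [-0.059, 0.998, 0.003], [0.003, 0.003, -1.0]]
ft_force: [-0.1, 0.3, -0.5]
gripper_width: 0.8
```

```bash
python3 - <<'E'
from h import *
favg(6)
p,d=snap('side','side10')
x0,y0,x1,y1=(250,90,390,220)
cv2.imwrite('pics/side10z.png',cv2.resize(p[y0:y1,x0:x1,::-1],None,fx=4,fy=4,interpolation=cv2.INTER_CUBIC))
E
```

```text
t 24.87 F [-0.17 -0.16  0.03] sd [0.32 0.29 0.39] out/lat/up [0.13, -0.19, 0.03] pos [ 471.92 -290.36   41.19] M [-0.001  0.001  0.   ] w 0.799
```

View pics/side10z.png

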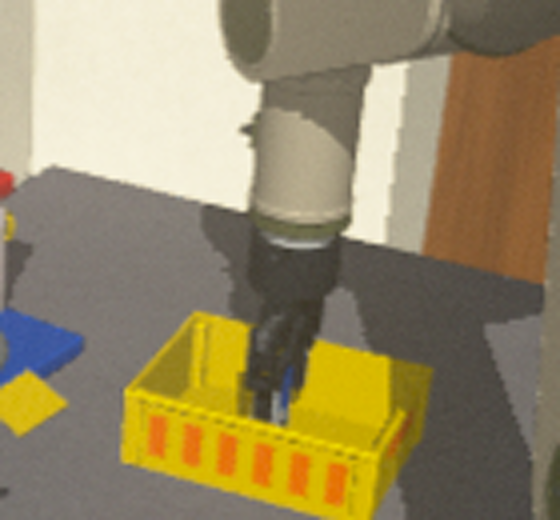

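servo_tool:
  commands:
    - [[-0.6, 0, 0, -10, 0, 0, 0], [-0.6, 0, 0, -30, 0, 0, 0], [-0.6, 0, 0, -55, 0, 0, 0], [-0.6, 0, 0, -85, 0, 0, 0], [-0.6, 0, 0, -120, 0, 0, 0]]

```text
t: 25.33
eef_pos: [471.3, -290.0, 161.7]
tcp_rot: [[-0.998, -0.059, -0.005], [-0.059, 0.998, 0.005], [0.004, 0.005, -1.0]]
ft_force: [0.5, -0.1, -1.0]
gripper_width: 0.799
```

servo_tool:
  commands:
    - [[-0.6, 0, 0, -20, 0, 0, 0], [-0.6, 0, 0, -40, 0, 0, 0], [-0.6, 0, 0, -40, 0, 0, 0], [-0.6, 0, 0, -40, 0, 0, 0]]

```text
t: 25.67
eef_pos: [472.4, -290.9, 204.0]
tcp_rot: [[-0.998, -0.059, -0.002], [-0.059, 0.998, 0.002], [0.001, 0.002, -1.0]]
ft_force: [0.1, 0.1, -0.2]
gripper_width: 0.802
```

```bash
python3 - <<'E'
from h import *
favg(4)
p,d=snap('top','top11'); p,d=snap('side','side11')
x0,y0,x1,y1=(250,90,390,220)
cv2.imwrite('pics/side11z.png',cv2.resize(p[y0:y1,x0:x1,::-1],None,fx=4,fy=4,interpolation=cv2.INTER_CUBIC))
E
```

```text
t 25.87 F [-0.06 -0.13 -0.12] sd [0.17 0.55 0.43] out/lat/up [0.03, -0.14, -0.12] pos [ 471.03 -289.87  200.89] M [ 0.007  0.029 -0.044] w 0.799
```

View pics/side11z.png

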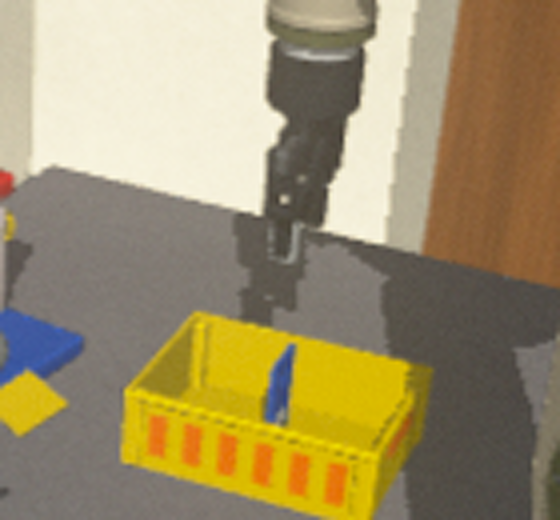

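View pics/top11.png

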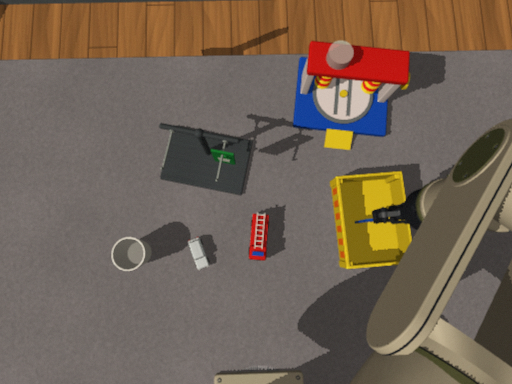

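Released tag is standing on its lower edge in the crate (side zoom (280,385)); everything else appears unmoved. Check that it is static and compare positions to the start.

servo_tool:
  commands:
    - [[-0.6, 0, 0, 0, 0, 0, 0], [-0.6, 0, 0, 0, 0, 0, 0], [-0.6, 0, 0, 0, 0, 0, 0], [-0.6, 0, 0, 0, 0, 0, 0], [-0.6, 0, 0, 0, 0, 0, 0]]

```text
t: 26.38
eef_pos: [470.9, -289.7, 200.3]
tcp_rot: [[-0.998, -0.059, -0.007], [-0.059, 0.998, 0.006], [0.006, 0.007, -1.0]]
ft_force: [-0.6, -0.6, 0.6]
gripper_width: 0.793
```

```bash
python3 - <<'E'
from h import *
favg(10)
p,d=snap('side','side12');snap('top','top12')
def bl(tag,n):
    D=np.load(f'pics/{tag}.npz');C=cloud(n,D['d']);h=cv2.cvtColor(D['p'],cv2.COLOR_RGB2HSV)
    for nm,lo,hi in [('blue',(105,100,50),(125,255,255)),('green',(45,100,40),(80,255,255)),('yellow',(24,150,80),(34,255,255)),('red',(172,120,60),(180,255,255)),('redb',(0,170,80),(4,255,255))]:
        k,l,s,c=cv2.connectedComponentsWithStats(cv2.inRange(h,lo,hi))
        for i in range(1,k):
            if s[i,4]>60: print(tag,nm,s[i],c[i].round(1))
bl('side0','side');bl('side11','side');bl('side12','side');bl('top0','top');bl('top12','top')
# registration of stand/cup/hatchback patches
for n,boxes in {'top':{'stand':(155,118,258,200),'cup':(108,233,155,275),'car':(184,232,214,274),'engine':(245,208,273,264)},'side':{'stand':(165,170,260,275),'cup':(230,280,272,330),'car':(262,266,300,290),'engine':(270,225,317,258)}}.items():
    A=np.load(f'pics/{n}0.npz')['p'];B=np.load(f'pics/{n}12.npz')['p']
    for k,(x0,y0,x1,y1) in boxes.items():
        T=A[y0:y1,x0:x1]; r_=cv2.matchTemplate(B[y0-8:y1+8,x0-8:x1+8],T,cv2.TM_CCOEFF_NORMED); _,mv,_,ml=cv2.minMaxLoc(r_); print(n,k,round(mv,3),ml[0]-8,ml[1]-8)
E
```

```text
t 26.88 F [-0.03  0.11 -0.3 ] sd [0.53 0.49 0.62] out/lat/up [0.06, 0.1, -0.3] pos [ 470.86 -289.74  200.33] M [ 0.005 -0.002 -0.017] w 0.8
side0 blue [235 167  36  31 347] [252.7 180.4]
side0 blue [189 178  22  15 153] [197.8 186. ]
side0 blue [189 201  17  37 377] [196.9 218.8]
side0 green [222 186  13  34 262] [227.6 201.9]
side0 yellow [ 280  168   78   54 2451] [319.2 192.2]
side0 yellow [246 183  21  16 181] [255.8 190.4]
side0 redb [197 129  56  30 556] [225.3 143.3]
side0 redb [274 232  39  23 355] [292.8 242.4]
side11 blue [235 167  36  31 346] [252.7 180.4]
side11 blue [189 178  22  15 153] [197.8 186. ]
side11 green [222 186  13  34 260] [227.6 201.9]
side11 yellow [ 280  168   78   54 2348] [319.1 192.5]
side11 yellow [246 183  21  16 183] [255.8 190.4]
side11 redb [197 129  56  30 551] [225.1 143.3]
side11 redb [274 232  39  22 355] [292.8 242.4]
side12 blue [235 167  36  31 346] [252.7 180.4]
side12 blue [189 178  22  15 154] [197.9 186. ]
side12 green [222 186  13  34 259] [227.5 201.9]
side12 yellow [ 280  168   78   54 2353] [319.1 192.5]
side12 yellow [246 183  21  
[... 219 characters left out ...]
 green [210 148  25  17 215] [222.5 155.3]
top0 yellow [324 129  29  21 480] [338.2 138.9]
top0 yellow [ 330  171   85   98 6347] [373.  219.4]
top0 redb [ 307   41  103   45 2834] [361.7  64.1]
top0 redb [249 214  20  46 342] [258.2 238.8]
top12 blue [ 293   57   95   80 2217] [336.6 113. ]
top12 green [210 148  25  17 214] [222.5 155.3]
top12 yellow [324 129  29  21 487] [338.3 138.9]
top12 yellow [ 330  171   82   98 5514] [369.9 218.7]
top12 redb [ 307   41  103   45 2832] [361.7  64.2]
top12 redb [249 214  20  46 345] [258.1 238.8]
top stand 0.931 0 0
top cup 0.998 0 0
top car 0.999 0 0
top engine 0.999 0 0
side stand 0.968 0 0
side cup 0.999 0 0
side car 0.998 0 0
side engine 0.997 0 0
```

```bash
python3 - <<'E'
from h import *
A=np.load('pics/side11.npz')['p'].astype(int);B=np.load('pics/side12.npz')['p'].astype(int)
print(abs(A-B)[170:215,308:332].max(), abs(A-B)[170:215,308:332].mean(), abs(A-B)[170:215,340:355].max())
m=(B[165:215,300:340,2]>B[165:215,300:340,0]+15);v,u=np.nonzero(m);u+=300;v+=165
print(len(u),u.min(),u.max(),v.min(),v.max())
for z in(5,52,100):
  print(z,proj('side',[471.9,-265.4,z]),proj('side',[471.9,-315.4,z]))
r.job_done()
E
```

```text
22 2.087962962962963 20
71 317 322 176 194
5 (np.float64(314.8468022986896), np.float64(204.51851015446633)) (np.float64(320.3139062737814), np.float64(198.0810721746215))
52 (np.float64(316.0742444735729), np.float64(193.0661923790089)) (np.float64(321.5976759136449), np.float64(186.7991348623454))
100 (np.float64(317.36899525554077), np.float64(180.985869820002)) (np.float64(322.95080736151425), np.float64(174.90763681153015))
the job is handed in; nothing more can be done
```

The blue tag is off its hook, released in the yellow crate and at rest, and the job is handed in at about 27 s of the 72 s allowed; no verdict was reported.

- **Taking it off:** I gripped the tag over its side edges from above. I then lifted it about 13 mm, until the slot's lower edge met the wire's underside. It slid out along the slightly upturned wire, bearing up mostly at 1 to 2.5 N. It came off with no resistance at the tip.
- **One force peak:** while I was feeling for first contact, the push on the wire briefly reached about 7 N at the wrist. That is below the 12 N limit, and I backed off at once.
- **Placing it:** I lowered the tag until its lower edge met the crate floor, with about 2.5 to 3 N of push while still held, then opened the fingers and withdrew 160 mm straight up.
- **Last checks:** the stand, hatchback, fire engine and cup showed no shift in either camera, and the green tag and the crate's outline are where they were. The stand's match scored lower (0.93 and 0.97), because the tag is now missing from it. The crate's top-view colour area also changed, because the arm covers part of it.
- **How the tag stands:** it is upright on its narrow lower edge with its centre at about 52 mm, measured from the arm's height, not from the cameras. Two pictures about a second apart differed only by camera noise.

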